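# Load the rinse beaker and hold up the blue tube for inspection

## Task

At the anodising bench, lift the bare aluminium tube out of the wooden block and stand it in the grey beaker, setting it down inside rather than dropping it. Then draw the blue tube up out of the block by its thick end and carry it over the white viewing tray, tipped about half-way between upright and level (thick end still uppermost) with its lower end at least 10 cm above the bench; finish while holding it still like that, in the gripper and touching nothing else. Leave the red and gold tubes in the block, and the beaker and the green bowl standing where they are.

Things in the scene. Friction and masses are not known exactly. Their poses are not given: they have to be found in the camera images.
- bare: plain silver aluminium tube, 150 mm long, 40 to 85 g: round body 16 mm in diameter, thicker round grip of 20 mm diameter from 108 to 148 mm above the foot. Origin at the centre of its foot (lower end), z along the tube to the thick end. Starts upright in one of the block's sockets (which varies), foot 15 mm and top 165 mm above the bench
- blue: deep blue tube, 150 mm long, 40 to 85 g: round body 16 mm in diameter, thicker round grip of 20 mm diameter from 108 to 148 mm above the foot. Origin at the centre of its foot (lower end), z along the tube to the thick end. Starts upright in one of the block's sockets (which varies), foot 15 mm and top 165 mm above the bench
- red: red tube, 150 mm long, 40 to 85 g: round body 16 mm in diameter, thicker round grip of 20 mm diameter from 108 to 148 mm above the foot. Origin at the centre of its foot (lower end), z along the tube to the thick end. Starts upright in one of the block's sockets (which varies), foot 15 mm and top 165 mm above the bench. Not to be handled
- gold: orange-gold tube, 150 mm long, 40 to 85 g: round body 16 mm in diameter, thicker round grip of 20 mm diameter from 108 to 148 mm above the foot. Origin at the centre of its foot (lower end), z along the tube to the thick end. Starts upright in one of the block's sockets (which varies), foot 15 mm and top 165 mm above the bench. Not to be handled
- bare_foot (a point): centre of the bare tube's foot (same point as its body origin)
- blue_foot (a point): centre of the blue tube's foot, its lower end
- blue_mid (a point): middle of the blue tube, 75 mm above its foot along its axis
- block: fixed brown wooden block 60 x 205 x 60 mm (x, y, z), origin at the centre of its underside, on the bench. Four round sockets, 18 mm wide, 45 mm deep, in a row along its y axis at y = -82.5, -27.5, 27.5 and 82.5 mm, one tube in each. Stands to the left or the right, turned up to 0.35 rad
- beaker: loose grey round open beaker with a blue band, outer diameter 56 mm, wall 4 mm (inner diameter 48 mm), 85 mm high, floor 6 mm thick, 350 g. Origin at the centre of its underside. It starts empty, between the block and the tray. A tube let go in it may lean against the rim by up to about 22 degrees
- tray: fixed shallow white viewing tray 200 x 160 x 18 mm (x, y, z), walls 5 mm, origin at the centre of its underside on the bench; on the other side from the block, turned up to 0.3 rad
- offcuts: bystander: small loose green bowl, 90 mm diameter, 50 mm high, beyond the beaker; origin at the centre of its underside
Mind the look-alikes: they are no part of the job. Several things have the shape of the blue; the one meant has the colours described above.

How it is judged:
By the outcome, as a careful person would: the job done as asked, in the order asked, and still so for the second after the job is handed in, while the arm keeps its last pose, push and grip.
It also fails if it takes over 64 s, if anything falls off the work surface, if the arm or the gripper's body presses on something with over 40 N, if the wrist force passes 120 N, or if a joint passes its speed limit or range.

## Robot

A 6-joint arm with a two-finger parallel gripper is mounted at the origin on the work surface. World frame = base frame: x ahead of the robot, y to its left, z up, the work surface at z = 0. Lengths are in m, angles in rad, forces in N, time in s.
With the tool pointing down it reaches from about 0.25 to 0.775 m from the base axis. Payload 4 kg.
Tool frame: the origin (TCP) lies midway between the tips of the shut fingers; the grasp point (between the pads) lies 19 mm behind it; y points along the fingers, x is the direction in which the jaws open and shut, and the axes are right-handed (so a half turn about y gives the same grasp; the last joint's range is limited). The gripper opens to 94 mm and grips with 3 to 60 N. Pads are 16 mm wide; open, the fingers measure 119 mm over their backs; the gripper's body (75 mm by 177 mm) begins 78 mm behind the grasp point.
Start: joints at [1.107, 0.087, 1.371, -0, 1.684, -0.103], TCP at [0.194, 0.515, 0.206] pointing down, gripper open.
Joint ranges: [-3.1, 3.1], [-0.76, 2.03], [0.27, 2.55], [-1.08, 4.22], [0.17, 2.65], [-2.57, 2.57]. Speed limits (rad/s): [2.79, 2.79, 3.14, 3.14, 3.14, 3.14].

## Interface

Orientations are given as [roll, pitch, yaw] about the fixed x, y, z axes, in that order (R = Rz(yaw) Ry(pitch) Rx(roll)).
In Python, from bench import robot gives the robot as it stands.
- The arm moves only by the shell command python3 -m creep 'ROWS'. ROWS is JSON, a list of rows, each a list of 7 numbers: the shift along the tool's x, y, z in mm, then the turn, a rotation vector about the tool's x, y, z in degrees, then the closure in counts, from 0 (fully open) to 255 (shut). A call has 1 to 5 rows; each row is the pose to reach, as a shift and turn from the pose commanded when the call began, along the tool's axes at that moment; what a row does not reach only later rows make up. A row lasts 1/8 s, in which the tool goes at most 62.5 mm and 10.7 degrees, less where a joint would pass 70% of its speed; a pose out of reach is approached as far as the arm can. A call with a gripper value outside its range is refused whole. The fingers move at their own pace and stop on an object; the grip force is fixed at half the most. Time passes only in rows, so rows that repeat a pose let the fingers close. It gives the time, the measured TCP pose, the force and the opening at its end, in the units of the state.
- robot.get_obs(): the state, without advancing time (a new reading comes with each control period).
- robot.snapshot(name): name is "scene" or "top" or "wrist"; returns a dict with "color" (420x560x3 uint8, blue, green, red), "fx", "fy", "cx", "cy" (pixels), "world_from_camera" (4x4, takes a point from camera to world coordinates); the wrist camera has in their place "mount" (4x4, takes a point from camera to tool coordinates, whose origin is the TCP and whose axes are the tool frame's). Camera axes: x right, y down, z forward; pixel columns grow to the right and rows downward; lengths in m; the calibration is good to about 2 mm. A picture is of the moment at which its call begins: read the wrist's pose just before it. There is no depth.
- robot.close_job(): hands the job in, once; it reports no verdict.
Trained networks look in the newest picture that a camera, given by its name, has taken for a name from the list of things; names that differ only in an ending like _2 or _b are one class to them, and where a whole thing is asked for, a point or a joint stands for the part that bears it (a point fixed in the world has none). Each returns a list of dicts, best first, with "p" (0 to 1); they miss things now and then, are a little off and sometimes report something else, mostly with a low value. They report only what shows in the picture. A call takes as long as a camera call. They do not tell look-alikes from the thing itself.
- robot.spot_in(name, camera): "point" ([x, y, z] in m, in world coordinates, good to about 4 mm: the middle of the surface that is visible of it).
- robot.landmark_of(name, camera): "point" ([x, y, z] in m, in world coordinates, good to about 4 mm: a listed point, or the origin of a listed thing).
The state is a dict: "time": time; "joint_positions": joint angles; "qvel": joint speeds; "joint_torque": joint torques, N m; "tool_pos": TCP position; "ee_rot": TCP orientation; "wrist_force": force on the tool from outside, world axes, zero at the start; "wrist_torque": the same for the moment, N m; "width": finger opening in m.
Only numpy, scipy, OpenCV 4.12 (cv2) and the standard library are available. Lean on these libraries where they do the work, as an engineer would, in place of code of your own. Each camera call takes 0.05 s, during which the arm holds its last target.

## Working session

There is one attempt and no reset: what is moved stays moved. The work goes in short steps, Python scripts to look and compute and a shell command to move; the robot and the scene stay as the last step left them, time stands still between calls to the robot, and variables do not carry over. Pictures are saved under pics/ and viewed, and the job is handed in when it is done.

```bash
ls; mkdir -p pics
python3 - <<'E'
from bench import robot
import cv2
o=robot.get_obs(); print({k:o[k] for k in('time','tool_pos','ee_rot','width','wrist_force')})
for n in('scene','top'):
    s=robot.snapshot(n); cv2.imwrite(f'pics/{n}0.png',s['color'])
    for t in('bare','blue','red','gold','block','beaker','tray','offcuts'):
        print(n,t,[(round(d['p'],2),[round(float(v),3) for v in d['point']]) for d in robot.landmark_of(t,n)][:4])
E
```

```text
pics
{'time': 0.0, 'tool_pos': array([0.19393677, 0.51407786, 0.20430932]), 'ee_rot': array([-1.57058302,  0.00221104,  1.20996635]), 'width': 0.09401335490000472, 'wrist_force': array([ 0.03240071,  0.18235829, -0.02837849])}
scene bare []
scene blue [(0.84, [0.465, -0.123, -0.001]), (0.82, [0.549, -0.097, 0.002])]
scene red []
scene gold [(0.7, [0.708, 0.054, -0.002]), (0.25, [0.544, -0.157, 0.09])]
scene block [(0.93, [0.549, -0.243, 0.001]), (0.5, [0.456, -0.008, -0.006])]
scene beaker [(0.64, [0.456, -0.007, -0.003])]
scene tray [(0.91, [0.535, 0.227, 0.0])]
scene offcuts [(0.92, [0.705, 0.054, 0.001])]
top bare [(0.72, [0.549, -0.211, 0.016]), (0.43, [0.533, 0.23, 0.001])]
top blue [(0.68, [0.467, -0.128, 0.001]), (0.53, [0.547, -0.099, 0.003])]
top red [(0.55, [0.547, -0.269, 0.012])]
top gold [(0.82, [0.557, -0.321, 0.015])]
top block [(0.86, [0.547, -0.242, -0.0])]
top beaker [(0.85, [0.458, -0.008, -0.003]), (0.57, [0.547, -0.246, -0.003])]
top tray [(0.71, [0.532, 0.23, -0.003])]
top offcuts [(0.85, [0.7, 0.05, -0.001])]
```

View pics/scene0.png

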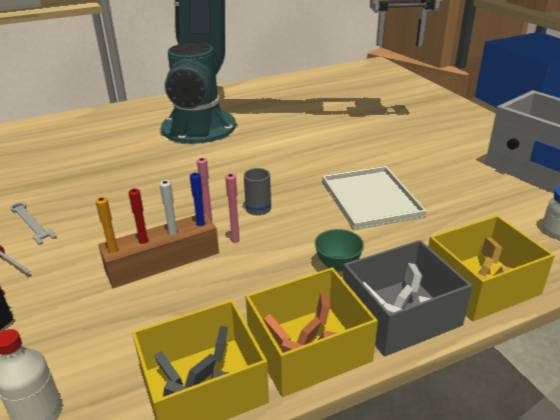

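View pics/top0.png

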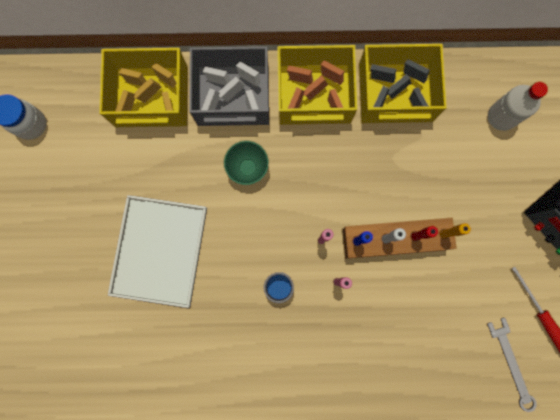

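```bash
cat > h.py <<'E'
import numpy as np, cv2
from bench import robot
from scipy.spatial.transform import Rotation as R
def toz(s,u,v,z,T=None):
    T=np.array(s['world_from_camera']) if T is None else T
    d=T[:3,:3]@np.array([(u-s['cx'])/s['fx'],(v-s['cy'])/s['fy'],1]); o=T[:3,3]
    return o+d*(z-o[2])/d[2]
def proj(s,p,T=None):
    T=np.array(s['world_from_camera']) if T is None else T
    q=np.linalg.inv(T)@np.append(p,1); return s['fx']*q[0]/q[2]+s['cx'],s['fy']*q[1]/q[2]+s['cy']
def obs():
    o=robot.get_obs(); Rm=R.from_euler('xyz',o['ee_rot']).as_matrix(); return o,Rm
def report():
    o,Rm=obs(); np.set_printoptions(precision=4,suppress=True)
    print(round(o['time'],2),'pos',o['tool_pos'],'rot',o['ee_rot'],'w',round(o['width'],4),'F',o['wrist_force'],'q',o['joint_positions'])
    return o,Rm
E
python3 - <<'E'
from h import *
s=robot.snapshot('top'); c=s['color']
cv2.imwrite('pics/topcrop.png',cv2.resize(c[205:300,300:480],None,fx=4.4,fy=4.4,interpolation=cv2.INTER_CUBIC))
sc=robot.snapshot('scene');cv2.imwrite('pics/scenecrop.png',cv2.resize(sc['color'][150:290,80:290],None,fx=3.7,fy=3.7,interpolation=cv2.INTER_CUBIC))
for n,(u,v) in dict(pA=(327,235),pB=(345,283),blue=(367,237),bare=(399,234),red=(432,232),gold=(464,229)).items(): print(n,toz(s,u,v,.165).round(3))
print('beaker',toz(s,280,288,.085).round(3))
E
```

```text
pA [ 0.545 -0.093  0.165]
pB [ 0.465 -0.121  0.165]
blue [ 0.54  -0.16   0.165]
bare [ 0.544 -0.213  0.165]
red [ 0.547 -0.269  0.165]
gold [ 0.551 -0.322  0.165]
beaker [ 0.457 -0.013  0.085]
```

View pics/topcrop.png

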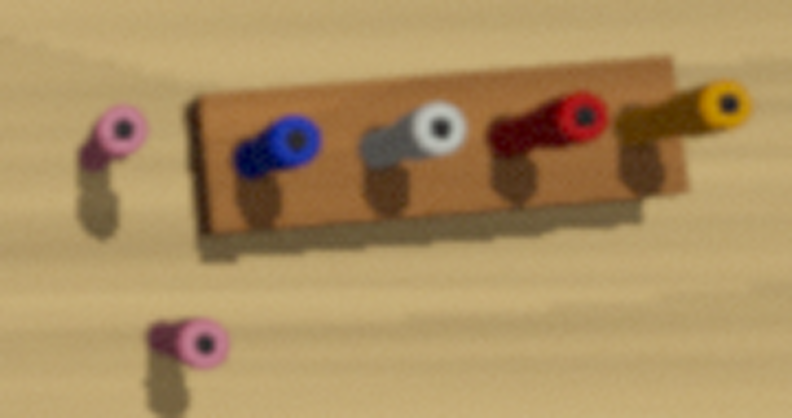

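View pics/scenecrop.png

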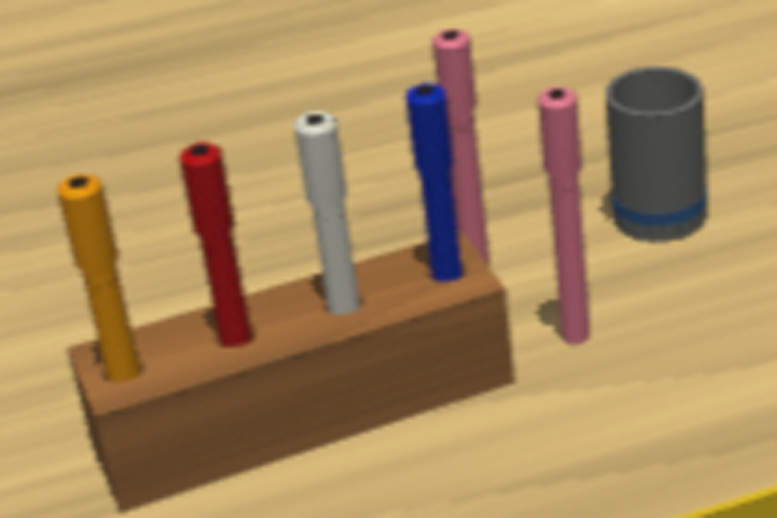

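Candidates (top image): bare → silver tube (400,234). Blue → blue tube (367,237). Look-alikes are the pink tubes (328,234) and (347,283), red (433,232) and gold (465,229). I choose by colour, and the crop confirms it: the silver tube is second from the +y end and the blue one is at the +y end, with two loose pink tubes standing close by.

```bash
cat >> h.py <<'E'
def need(p,rpy):
    o,Rm=report()
    d=Rm.T@(np.array(p)-o['tool_pos'])*1000
    r=(R.from_matrix(Rm).inv()*R.from_euler('xyz',rpy)).as_rotvec(degrees=True)
    print('shift mm',d.round(1),'turn deg',r.round(1),'norm',np.linalg.norm(d).round(0))
E
python3 -c "
from h import *
need([.545,-.213,.30],[-1.5708,0,.07])"
```

```text
1.0 pos [0.1942 0.5146 0.2055] rot [-1.5708 -0.0001  1.21  ] w 0.0941 F [ 0.0752 -0.1426 -0.6023] q [ 1.1069  0.0872  1.3707  0.      1.6836 -0.1031]
shift mm [-556.9  -94.6 -585.1] turn deg [-0.  65.3  0. ] norm 813.0
```

```bash
python3 -m creep '[[-35,-15,-37,0,4,0,0],[-70,-35,-74,0,8,0,0],[-105,-55,-110,0,12,0,0],[-145,-75,-150,0,17,0,0],[-185,-95,-194,0,22,0,0]]'; python3 -c "
from h import *
need([.545,-.213,.30],[-1.5708,0,.07])"
```

```text
time: 1.62
tool_pos: [0.3106, 0.2717, 0.3013]
ee_rot: [-1.571, -0.001, 0.824]
wrist_force: [0.9, -0.5, -0.1]
width: 0.0942
1.62 pos [0.3106 0.2717 0.3013] rot [-1.5712 -0.0012  0.8242] w 0.0942 F [ 0.8814 -0.4746 -0.0715] q [ 0.5812 -0.2197  1.4715 -0.0001  1.8886 -0.243 ]
shift mm [-196.6    1.3 -501.3] turn deg [-0.  43.2  0.1] norm 538.0
```

```bash
python3 -m creep '[[-20,0,-50,0,4,0,0],[-40,0,-100,0,8,0,0],[-60,0,-150,0,13,0,0],[-80,0,-200,0,17,0,0],[-100,0,-250,0,22,0,0]]'; python3 -c "
from h import *
need([.545,-.213,.30],[-1.5708,0,.07])"
```

```text
time: 2.25
tool_pos: [0.4268, 0.0285, 0.3007]
ee_rot: [-1.571, -0.001, 0.439]
wrist_force: [0.9, -0.1, -0.1]
width: 0.0942
2.25 pos [0.4268 0.0285 0.3007] rot [-1.5711 -0.0012  0.4391] w 0.0942 F [ 0.9294 -0.071  -0.1498] q [-0.0662 -0.186   1.445   0.0003  1.8815 -0.5052]
shift mm [   4.3    0.8 -268.9] turn deg [ 0.  21.1  0.1] norm 269.0
```

```bash
python3 -m creep '[[1,0,-54,0,4,0,0],[2,0,-108,0,8,0,0],[3,0,-162,0,13,0,0],[4,0,-220,0,17,0,0],[4,0,-269,0,21,0,0]]'; python3 -m creep '[[0,0,0,0,0,0,0]]' >/dev/null
python3 - <<'E'
from h import *
need([.545,-.213,.30],[-1.5708,0,.07])
o,Rm=obs(); s=robot.snapshot('wrist'); cv2.imwrite('pics/w1.png',s['color'])
M=np.array(s['mount']); print(M.round(3))
for t in('bare','blue'):
    for f in(robot.landmark_of,robot.spot_in): print(t,[(round(d['p'],2),np.round(d['point'],3)) for d in f(t,'wrist')][:3])
E
```

```text
time: 2.88
tool_pos: [0.5456, -0.2132, 0.3001]
ee_rot: [-1.571, -0.0, 0.073]
wrist_force: [0.4, 0.7, 0.4]
width: 0.0941
3.0 pos [ 0.5454 -0.214   0.2979] rot [-1.5693  0.0032  0.0716] w 0.0939 F [-0.1898  0.615  -0.7368] q [-0.4706  0.1731  1.0933 -0.0003  1.8786 -0.5423]
shift mm [-0.3 -2.1  1.1] turn deg [-0.1  0.1 -0.2] norm 2.0
[[ 1.    -0.     0.001 -0.   ]
 [-0.001 -0.247  0.969 -0.18 ]
 [-0.    -0.969 -0.247  0.072]
 [ 0.     0.     0.     1.   ]]
bare [(0.59, array([ 0.545, -0.213,  0.014]))]
bare [(0.6, array([ 0.545, -0.208,  0.162]))]
blue [(0.89, array([ 0.469, -0.126, -0.002])), (0.77, array([ 0.543, -0.16 ,  0.012])), (0.7, array([ 0.553, -0.094,  0.001]))]
blue [(0.88, array([ 0.549, -0.1  ,  0.15 ])), (0.73, array([ 0.469, -0.124,  0.146])), (0.61, array([ 0.541, -0.159,  0.164]))]
```

View pics/w1.png

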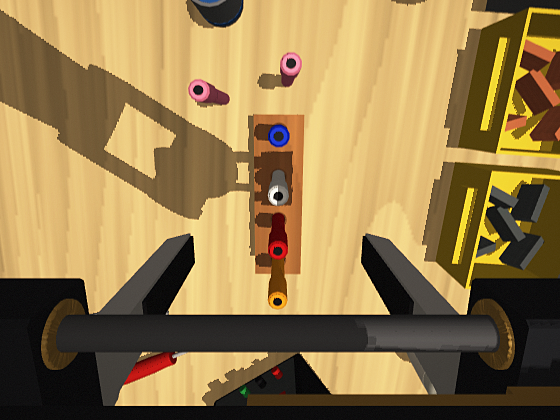

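Run:
```python
from h import *
o,Rm=obs(); s=robot.snapshot('wrist'); E=np.eye(4);E[:3,:3]=Rm;E[:3,3]=o['tool_pos'];T=E@np.array(s['mount'])
for n,p in dict(bare=(278,195.5),blue=(278.5,134),red=(278,250),gold=(277,300),pA=(290.5,63.5),pB=(198.5,90)).items(): print(n,toz(s,*p,.165 if n[0]!='p' else .15).round(4))
```

```text
Traceback (most recent call last):
  File "h.py", line 5, in toz
    T=np.array(s['world_from_camera']) if T is None else T
               ~^^^^^^^^^^^^^^^^^^^^^
KeyError: 'world_from_camera'
```

Run:
```python
from h import *
o,Rm=obs(); s=robot.snapshot('wrist'); E=np.eye(4);E[:3,:3]=Rm;E[:3,3]=o['tool_pos'];T=E@np.array(s['mount'])
for n,p in dict(bare=(278,195.5),blue=(278.5,134),red=(278,250),gold=(277,300),pA=(290.5,63.5),pB=(198.5,90)).items(): print(n,toz(s,*p,.165 if n[0]!='p' else .15,T=T).round(4))
need([.5445,-.213,.124],[-1.5708,0,.07])
```

```text
bare [ 0.5452 -0.21    0.165 ]
blue [ 0.5412 -0.1529  0.165 ]
red [ 0.5495 -0.2651  0.165 ]
gold [ 0.5527 -0.32    0.165 ]
pA [ 0.5473 -0.0904  0.15  ]
pB [ 0.4648 -0.1197  0.15  ]
3.35 pos [ 0.5448 -0.2099  0.3014] rot [-1.5714 -0.0014  0.0774] w 0.0944 F [ 0.0438 -0.5412 -0.5169] q [-0.465   0.1652  1.0956  0.0002  1.8793 -0.5423]
shift mm [ -0.8 177.4  -2.9] turn deg [0.  0.4 0.1] norm 177.0
```

```bash
python3 -m creep '[[0,30,-1,0,0,0,0],[0,60,-2,0,0,0,0],[0,95,-2,0,0,0,0],[0,125,-2,0,0,0,0],[0,140,-2,0,0,0,0]]'; python3 -m creep '[[0,12,0,0,0,0,0],[0,24,0,0,0,0,0],[0,35,0,0,0,0,0],[0,37,0,0,0,0,0],[0,37,0,0,0,0,0]]'
python3 - <<'E'
from h import *
for i in range(3): report(); robot.snapshot('scene')
s=robot.snapshot('scene'); cv2.imwrite('pics/s2.png',cv2.resize(s['color'][100:300,60:320],None,fx=3,fy=3))
s=robot.snapshot('wrist'); cv2.imwrite('pics/w2.png',s['color'])
E
```

```text
time: 3.98
tool_pos: [0.5443, -0.212, 0.1588]
ee_rot: [-1.569, 0.002, 0.077]
wrist_force: [-1.4, 0.0, 0.7]
width: 0.0939
time: 4.6
tool_pos: [0.5453, -0.2133, 0.1236]
ee_rot: [-1.571, -0.0, 0.075]
wrist_force: [0.1, -0.1, -0.9]
width: 0.0942
4.6 pos [ 0.5453 -0.2133  0.1236] rot [-1.5709 -0.0003  0.0755] w 0.0942 F [ 0.0934 -0.0678 -0.8689] q [-0.4697  0.1947  1.4127  0.0001  1.5339 -0.5452]
4.65 pos [ 0.5454 -0.2133  0.1239] rot [-1.5711 -0.0008  0.0755] w 0.0938 F [ 0.6166 -1.1696  1.3668] q [-0.4697  0.1945  1.4123  0.0001  1.5339 -0.5452]
4.7 pos [ 0.5455 -0.2134  0.124 ] rot [-1.5713 -0.001   0.0754] w 0.0941 F [-1.0792 -0.7578 -0.1864] q [-0.4697  0.1944  1.4122  0.0001  1.5339 -0.5452]
```

View pics/s2.png

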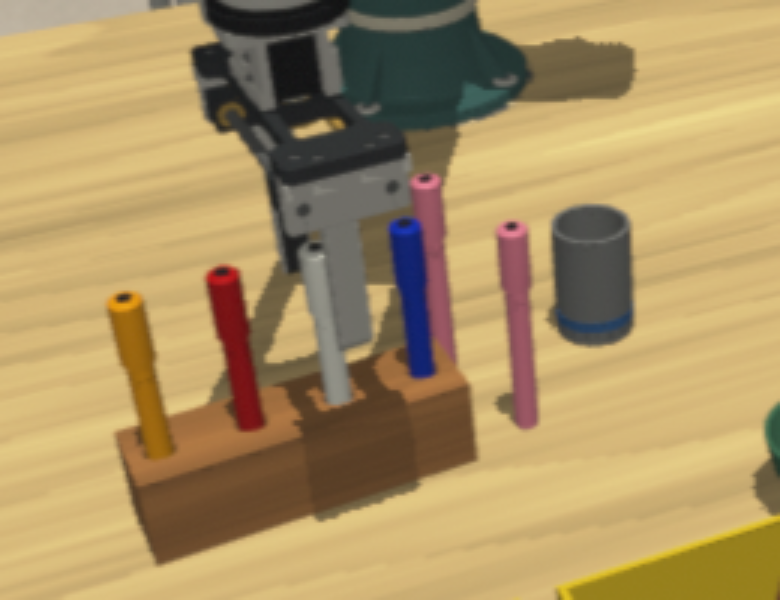

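View pics/w2.png

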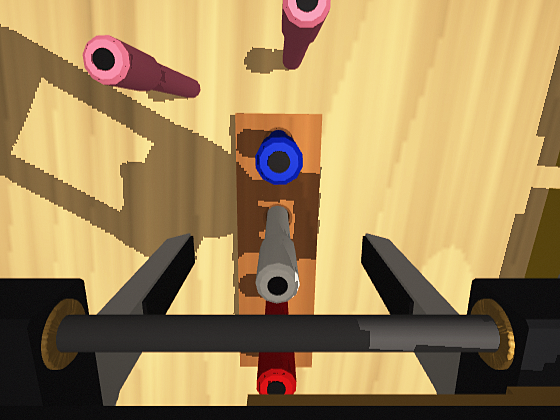

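Run:
```python
from h import *
o,Rm=obs(); s=robot.snapshot('wrist'); E=np.eye(4);E[:3,:3]=Rm;E[:3,3]=o['tool_pos'];T=E@np.array(s['mount'])
print('bare top',toz(s,278,286,.165,T=T).round(4),'blue',toz(s,279,160,.165,T=T).round(4))
print('grasp pt px',proj(s,o['tool_pos']+[0,0,.041],T=T))
sc=robot.snapshot('scene')
for dx in(-.055,0,.055):
  u,v=proj(sc,o['tool_pos']+Rm@[dx,0,0]); print(dx,(u-60)*3,(v-100)*3)
```

```text
bare top [ 0.5453 -0.2143  0.165 ] blue [ 0.5415 -0.1583  0.165 ]
grasp pt px (np.float64(278.49484816975996), np.float64(283.98301903609354))
-0.055 296.9950055683954 265.95097093346556
0 326.3002870281797 307.41605432362064
0.055 358.18881140911185 352.5362598558174
```

Both jaws straddle the silver tube: the tube top is at (278,286) and the grasp point projects to (278,284). Closing now.

```bash
python3 -m creep '[[0,0,0,0,0,0,255],[0,0,0,0,0,0,255],[0,0,0,0,0,0,255],[0,0,0,0,0,0,255],[0,0,0,0,0,0,255]]'; python3 -m creep '[[0,0,0,0,0,0,255],[0,0,0,0,0,0,255],[0,-3,0,0,0,0,255],[0,-10,0,0,0,0,255],[0,-20,0,0,0,0,255]]'
```

```text
time: 5.58
tool_pos: [0.5451, -0.2132, 0.1233]
ee_rot: [-1.571, 0.0, 0.076]
wrist_force: [0.1, 0.1, -0.1]
width: 0.0476
time: 6.2
tool_pos: [0.5451, -0.2131, 0.1439]
ee_rot: [-1.571, 0.0, 0.076]
wrist_force: [-0.2, -0.4, -0.3]
width: 0.0192
```

```bash
python3 -m creep '[[0,-25,0,0,0,0,255],[0,-55,0,0,0,0,255],[0,-90,0,0,0,0,255],[0,-125,0,0,0,0,255],[0,-155,0,0,0,0,255]]'
python3 - <<'E'
from h import *
need([.457,-.009,.30],[-1.5708,0,.4])
s=robot.snapshot('scene'); cv2.imwrite('pics/s3.png',s['color'])
for t in('bare','beaker'): print(t,[(round(d['p'],2),np.round(d['point'],3)) for d in robot.landmark_of(t,'scene')][:3])
E
```

```text
time: 6.82
tool_pos: [0.5453, -0.2132, 0.301]
ee_rot: [-1.572, -0.002, 0.076]
wrist_force: [0.5, -0.4, 0.3]
width: 0.0195
6.83 pos [ 0.5453 -0.2132  0.301 ] rot [-1.572  -0.0021  0.0755] w 0.0195 F [ 0.5425 -0.4156  0.3112] q [-0.4697  0.1681  1.093   0.0001  1.878  -0.5452]
shift mm [-72.6   0.6 210.3] turn deg [  0.1 -18.6   0.1] norm 222.0
bare [(0.87, array([ 0.549, -0.214,  0.191]))]
beaker [(0.59, array([ 0.454, -0.003,  0.002]))]
```

View pics/s3.png

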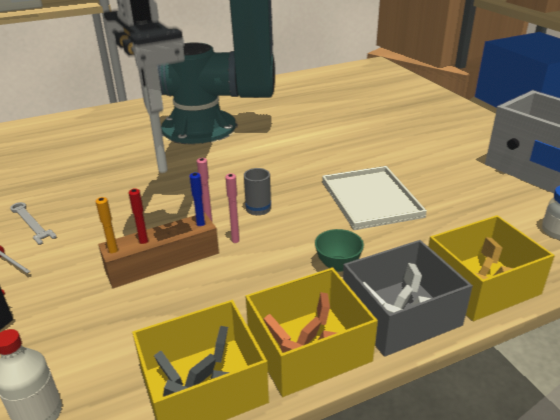

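```bash
python3 -m creep '[[-14,0,40,0,0,0,255],[-29,0,84,0,0,0,255],[-44,0,126,0,0,0,255],[-58,0,168,0,0,0,255],[-73,0,210,0,0,0,255]]'; python3 -m creep '[[0,0,0,0,0,0,255],[0,0,0,0,0,0,255],[0,0,0,0,0,0,255]]'
python3 - <<'E'
from h import *
o,Rm=report()
s=robot.snapshot('wrist'); cv2.imwrite('pics/w4.png',s['color'])
for n in('wrist','top','scene'):
  if n!='wrist': robot.snapshot(n)
  for t in('bare','beaker'): print(n,t,[(round(d['p'],2),np.round(d['point'],3)) for d in robot.landmark_of(t,n)][:3])
s=robot.snapshot('top'); cv2.imwrite('pics/t4.png',cv2.resize(s['color'][180:340,180:400],None,fx=3.5,fy=3.5))
s=robot.snapshot('scene'); cv2.imwrite('pics/s4.png',cv2.resize(s['color'][60:240,160:360],None,fx=3.3,fy=3.3))
E
```

```text
time: 7.6
tool_pos: [0.4551, -0.008, 0.2963]
ee_rot: [-1.57, 0.003, 0.075]
wrist_force: [0.0, 1.0, -0.2]
width: 0.0197
time: 7.98
tool_pos: [0.4567, -0.0102, 0.2975]
ee_rot: [-1.571, 0.002, 0.074]
wrist_force: [0.5, -0.1, -0.3]
width: 0.0194
7.97 pos [ 0.4567 -0.0102  0.2975] rot [-1.5707  0.0016  0.0741] w 0.0194 F [ 0.523  -0.053  -0.3325] q [-0.1464 -0.1196  1.3939 -0.0003  1.8688 -0.2205]
wrist bare [(0.66, array([ 0.456, -0.009,  0.186]))]
wrist beaker [(0.89, array([ 0.462, -0.008, -0.002]))]
top bare []
top beaker [(0.18, array([ 0.533,  0.228, -0.002]))]
scene bare [(0.63, array([ 0.46 , -0.011,  0.187])), (0.41, array([ 0.549, -0.243, -0.002])), (0.31, array([0.53 , 0.228, 0.001]))]
scene beaker [(0.76, array([ 0.457, -0.008, -0.002]))]
```

View pics/w4.png

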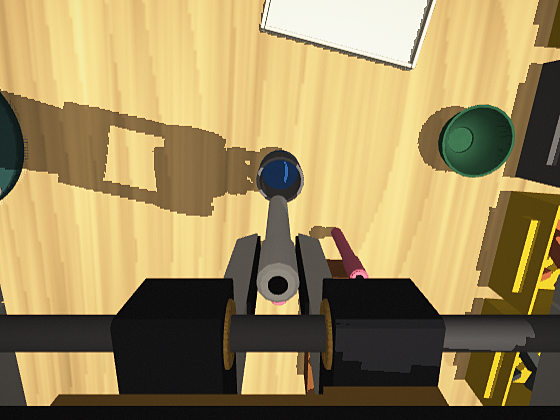

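View pics/s4.png

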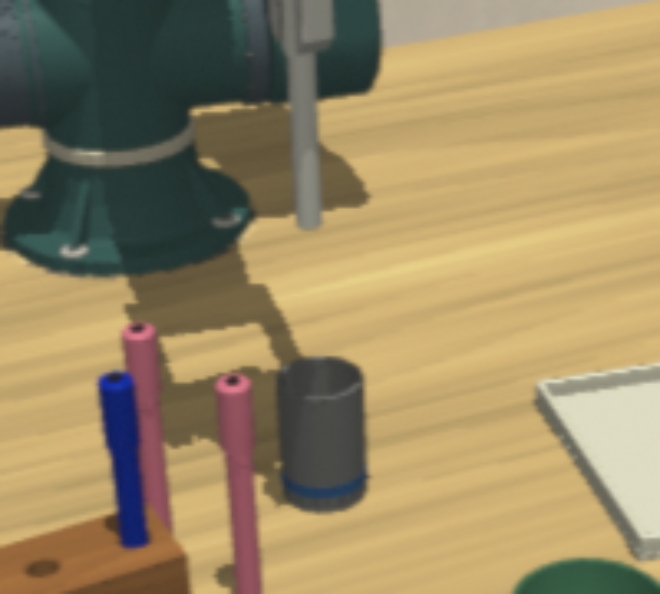

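Run:
```python
from h import *
s=robot.snapshot('scene'); print(toz(s,257,174.5,.085).round(4), 'foot', toz(s,160+311/3.3,60+225/3.3,.188).round(4))
o,Rm=report(); s=robot.snapshot('wrist'); E=np.eye(4);E[:3,:3]=Rm;E[:3,3]=o['tool_pos'];T=E@np.array(s['mount'])
cv2.imwrite('pics/w5.png',cv2.resize(s['color'][130:230,220:340],None,fx=6,fy=6,interpolation=cv2.INTER_CUBIC))
t=np.linspace(0,2*np.pi,40)
c=[.457,-.008,.085]
im=s['color'].copy()
for r in(.028,.024):
  for a in t: u,v=proj(s,np.array(c)+[r*np.cos(a),r*np.sin(a),0],T=T); cv2.circle(im,(round(u),round(v)),0,(0,0,255),-1)
cv2.imwrite('pics/w6.png',cv2.resize(im[130:230,220:340],None,fx=6,fy=6,interpolation=cv2.INTER_NEAREST))
```

```text
[ 0.4597 -0.0094  0.085 ] foot [ 0.4556 -0.0089  0.188 ]
8.57 pos [ 0.4565 -0.0093  0.2984] rot [-1.5707 -0.0002  0.0755] w 0.019 F [ 0.1745 -0.1776 -0.0338] q [-0.1447 -0.1212  1.3934  0.0001  1.8692 -0.2202]
```

View pics/w6.png

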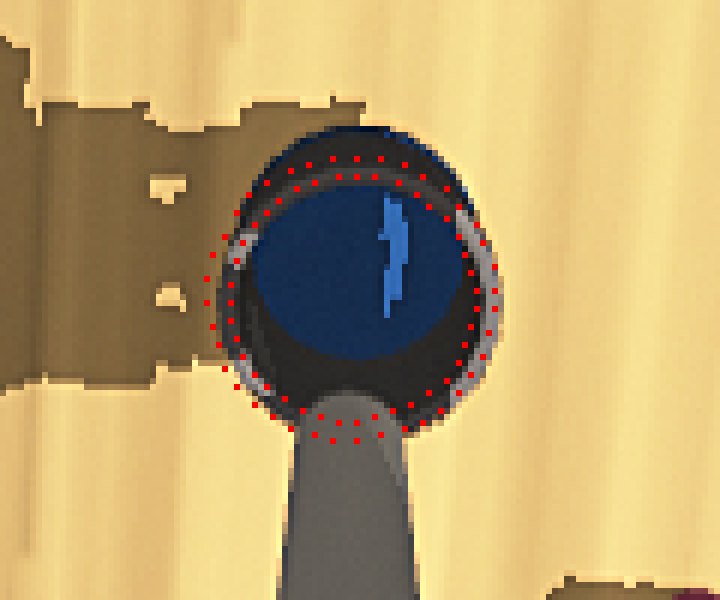

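```bash
python3 -m creep '[[2,30,1,0,0,0,255],[2.5,60,1,0,0,0,255],[2.5,90,1,0,0,0,255],[2.5,120,1,0,0,0,255],[2.5,145,1,0,0,0,255]]'; python3 -m creep '[[0,12,0,0,0,0,255],[0,22,0,0,0,0,255],[0,29,0,0,0,0,255],[0,31,0,0,0,0,255],[0,31,0,0,0,0,255]]';python3 - <<'E'
from h import *
o,Rm=report()
s=robot.snapshot('scene'); cv2.imwrite('pics/s5.png',cv2.resize(s['color'][60:240,160:360],None,fx=3.3,fy=3.3))
print([(round(d['p'],2),np.round(d['point'],3)) for d in robot.landmark_of('bare','scene')][:3])
report()
E
```

```text
time: 9.25
tool_pos: [0.4585, -0.008, 0.1521]
ee_rot: [-1.571, 0.001, 0.076]
wrist_force: [0.2, -1.0, -0.2]
width: 0.0196
time: 9.88
tool_pos: [0.4592, -0.0081, 0.1228]
ee_rot: [-1.571, -0.001, 0.076]
wrist_force: [0.6, -0.3, -0.7]
width: 0.0195
9.88 pos [ 0.4592 -0.0081  0.1228] rot [-1.5709 -0.0008  0.0755] w 0.0195 F [ 0.5621 -0.299  -0.6831] q [-0.1413 -0.0856  1.7084  0.      1.5181 -0.2168]
[]
9.97 pos [ 0.4593 -0.0081  0.123 ] rot [-1.571  -0.0012  0.0755] w 0.0193 F [ 0.3184 -0.1468 -0.8548] q [-0.1413 -0.0858  1.7082  0.0001  1.5181 -0.2168]
```

View pics/s5.png

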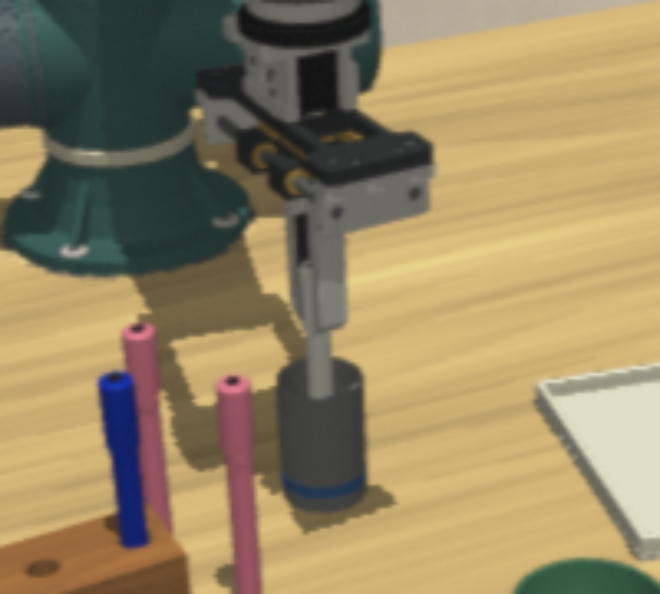

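The tube is inside the beaker with its foot about 7 mm above the beaker floor. I'll lower it in small steps until it makes contact.

```bash
python3 -m creep '[[0,2,0,0,0,0,255],[0,4,0,0,0,0,255],[0,4,0,0,0,0,255]]'; python3 -m creep '[[0,1,0,0,0,0,255],[0,1,0,0,0,0,255]]';python3 -m creep '[[0,1,0,0,0,0,255],[0,1,0,0,0,0,255]]'
```

```text
time: 10.35
tool_pos: [0.4587, -0.0081, 0.1181]
ee_rot: [-1.571, 0.0, 0.076]
wrist_force: [0.5, 0.3, -1.1]
width: 0.0194
time: 10.6
tool_pos: [0.4589, -0.0081, 0.1173]
ee_rot: [-1.571, 0.0, 0.076]
wrist_force: [0.1, -0.3, -0.6]
width: 0.0191
time: 10.85
tool_pos: [0.4589, -0.0081, 0.1163]
ee_rot: [-1.571, 0.0, 0.076]
wrist_force: [-0.5, -0.0, -0.2]
width: 0.0195
```

```bash
python3 -m creep '[[0,1,0,0,0,0,255],[0,1,0,0,0,0,255]]'
```

```text
time: 11.1
tool_pos: [0.4591, -0.0081, 0.1161]
ee_rot: [-1.571, -0.001, 0.076]
wrist_force: [-0.8, 0.1, 3.6]
width: 0.0193
```

Contact: 3.6 N upward at the wrist. Opening gently.

```bash
python3 -m creep '[[0,0,0,0,0,0,190],[0,0,0,0,0,0,180],[0,0,0,0,0,0,165],[0,0,0,0,0,0,140],[0,0,0,0,0,0,100]]'; python3 -m creep '[[0,0,0,0,0,0,60],[0,0,0,0,0,0,20],[0,0,0,0,0,0,0],[0,0,0,0,0,0,0],[0,0,0,0,0,0,0]]';python3 - <<'E'
from h import *
s=robot.snapshot('scene'); cv2.imwrite('pics/s6.png',cv2.resize(s['color'][60:240,160:360],None,fx=3.3,fy=3.3))
s=robot.snapshot('wrist'); cv2.imwrite('pics/w6b.png',s['color'])
E
```

```text
time: 11.72
tool_pos: [0.4589, -0.0081, 0.1153]
ee_rot: [-1.571, 0.0, 0.076]
wrist_force: [0.1, -0.4, -0.3]
width: 0.0485
time: 12.35
tool_pos: [0.4589, -0.0081, 0.1154]
ee_rot: [-1.571, -0.0, 0.076]
wrist_force: [0.2, -0.7, -0.0]
width: 0.0935
```

View pics/s6.png

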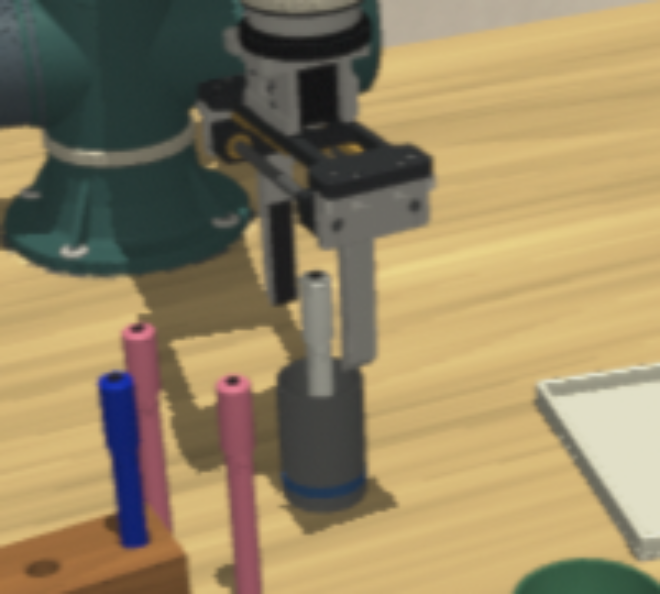

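View pics/w6b.png

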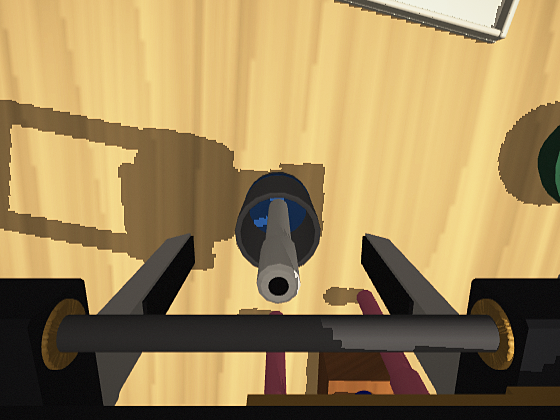

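The silver tube stands free and upright in the beaker. Retreating straight up, then on to the blue tube.

```bash
python3 -m creep '[[0,-30,0,0,0,0,0],[0,-70,0,0,0,0,0],[0,-110,0,0,0,0,0],[0,-150,0,0,0,0,0],[0,-170,0,0,0,0,0]]' ;python3 -c "
from h import *
need([.5412,-.158,.285],[-1.5708,0,.0755])"
```

```text
time: 13.08
tool_pos: [0.4596, -0.0082, 0.2883]
ee_rot: [-1.572, -0.004, 0.076]
wrist_force: [-0.4, -1.3, -0.1]
width: 0.0941
13.07 pos [ 0.4596 -0.0082  0.2883] rot [-1.5716 -0.0041  0.0756] w 0.0941 F [-0.4209 -1.3204 -0.0501] q [-0.1413 -0.1195  1.4119  0.0001  1.845  -0.2169]
shift mm [  70.     3.7 -155.5] turn deg [0.  0.  0.2] norm 171.0
```

```bash
python3 -m creep '[[14,0,-31,0,0,0,0],[28,0,-62,0,0,0,0],[42,0,-93,0,0,0,0],[56,0,-125,0,0,0,0],[70,0,-155,0,0,0,0]]'; python3 -m creep '[[0,0,0,0,0,0,0],[0,0,0,0,0,0,0],[0,0,0,0,0,0,0]]' ;python3 - <<'E'
from h import *
o,Rm=report(); s=robot.snapshot('wrist'); cv2.imwrite('pics/w7.png',s['color'])
print([(round(d['p'],2),np.round(d['point'],3)) for d in robot.landmark_of('blue','wrist')][:3])
s=robot.snapshot('top'); cv2.imwrite('pics/t7.png',s['color'])
E
```

```text
time: 13.7
tool_pos: [0.5409, -0.1585, 0.2852]
ee_rot: [-1.571, 0.0, 0.075]
wrist_force: [0.0, 0.1, -0.1]
width: 0.0938
time: 14.08
tool_pos: [0.5401, -0.1564, 0.2859]
ee_rot: [-1.571, -0.001, 0.077]
wrist_force: [0.7, 0.3, 0.3]
width: 0.0938
14.07 pos [ 0.5401 -0.1564  0.2859] rot [-1.5707 -0.0007  0.0766] w 0.0938 F [0.661  0.2661 0.3037] q [-0.3829  0.1134  1.1843  0.0004  1.8433 -0.4594]
[(0.9, array([ 0.545, -0.159,  0.012])), (0.89, array([ 0.467, -0.123, -0.003])), (0.6, array([ 0.55 , -0.096, -0.003]))]
```

View pics/w7.png

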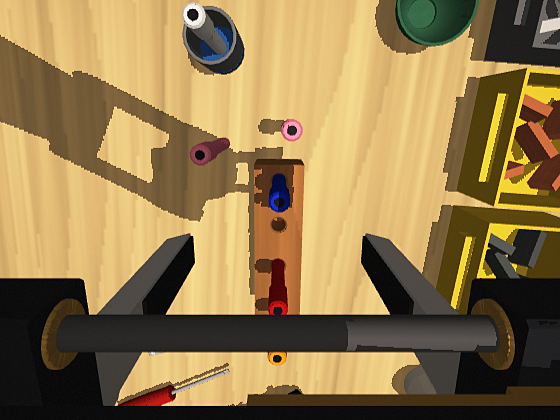

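View pics/t7.png

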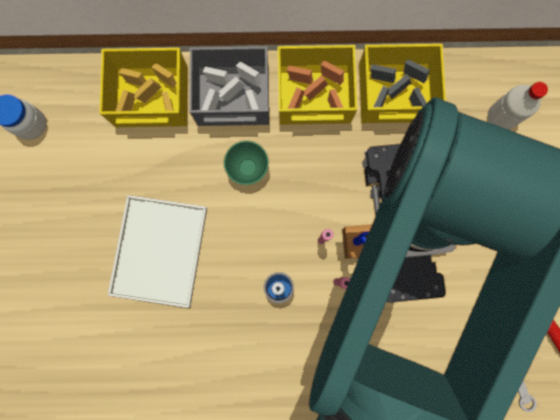

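```bash
python3 -m creep '[[0,30,0,0,0,0,0],[0,60,0,0,0,0,0],[0,90,0,0,0,0,0],[0,115,0,0,0,0,0],[0,130,0,0,0,0,0]]'; python3 -m creep '[[0,10,0,0,0,0,0],[0,20,0,0,0,0,0],[0,29,0,0,0,0,0],[0,31,0,0,0,0,0],[0,31,0,0,0,0,0]]' ;python3 - <<'E'
from h import *
o,Rm=report(); s=robot.snapshot('wrist'); cv2.imwrite('pics/w8.png',s['color'])
E=np.eye(4);E[:3,:3]=Rm;E[:3,3]=o['tool_pos'];T=E@np.array(s['mount'])
print('axis px at top height',proj(s,o['tool_pos']+[0,0,.041],T=T))
E
```

```text
time: 14.85
tool_pos: [0.5398, -0.1567, 0.154]
ee_rot: [-1.57, 0.001, 0.076]
wrist_force: [-0.2, -0.2, 0.0]
width: 0.0939
time: 15.48
tool_pos: [0.5405, -0.1574, 0.1246]
ee_rot: [-1.571, -0.0, 0.076]
wrist_force: [0.4, -0.1, 0.1]
width: 0.094
15.47 pos [ 0.5405 -0.1574  0.1246] rot [-1.5708 -0.0003  0.0755] w 0.094 F [ 0.3709 -0.0919  0.105 ] q [-0.3842  0.1451  1.4679  0.0001  1.5283 -0.4597]
axis px at top height (np.float64(278.43920670273803), np.float64(283.951077873853))
```

View pics/w8.png

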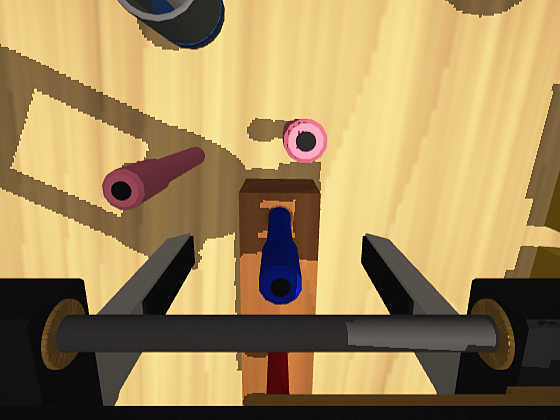

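The blue tube's top is at (280,287), within about 1–2 mm of the grasp axis at (278,284). The pink tubes (122,190) and (306,140) are clear of the fingers. Closing.

```bash
python3 -m creep '[[0.5,0,-1,0,0,0,255],[0.5,0,-1,0,0,0,255],[0.5,0,-1,0,0,0,255],[0.5,0,-1,0,0,0,255],[0.5,0,-1,0,0,0,255]]'; python3 -m creep '[[0,0,0,0,0,0,255],[0,0,0,0,0,0,255],[0,0,0,0,0,0,255],[0,0,0,0,0,0,255],[0,0,0,0,0,0,255]]'; python3 -m creep '[[0,-5,0,0,0,0,255],[0,-20,0,0,0,0,255],[0,-40,0,0,0,0,255],[0,-65,0,0,0,0,255],[0,-90,0,0,0,0,255]]'; python3 -m creep '[[0,-25,0,0,0,0,255],[0,-50,0,0,0,0,255],[0,-70,0,0,0,0,255],[0,-88,0,0,0,0,255],[0,-88,0,0,0,0,255]]'
python3 - <<'E'
from h import *
s=robot.snapshot('scene'); cv2.imwrite('pics/s9.png',s['color'])
print([(round(d['p'],2),np.round(d['point'],3)) for d in robot.landmark_of('blue_foot','scene')][:3])
need([.51,.217,.302],[-1.5708,0,.405])
E
```

```text
time: 16.15
tool_pos: [0.541, -0.1583, 0.1244]
ee_rot: [-1.571, -0.0, 0.076]
wrist_force: [-0.1, -0.3, 0.5]
width: 0.048
time: 16.77
tool_pos: [0.541, -0.1583, 0.1244]
ee_rot: [-1.571, 0.0, 0.076]
wrist_force: [0.0, 0.5, -0.2]
width: 0.0193
time: 17.4
tool_pos: [0.541, -0.1583, 0.2164]
ee_rot: [-1.571, -0.001, 0.076]
wrist_force: [-0.4, -0.3, -0.5]
width: 0.0193
time: 18.02
tool_pos: [0.5415, -0.1585, 0.3054]
ee_rot: [-1.573, -0.004, 0.076]
wrist_force: [1.5, 0.4, -1.0]
width: 0.0198
[(0.77, array([ 0.541, -0.161,  0.199])), (0.75, array([ 0.546, -0.094,  0.002])), (0.61, array([ 0.461, -0.123,  0.002]))]
18.12 pos [ 0.5409 -0.1583  0.3026] rot [-1.5708 -0.0003  0.0756] w 0.0195 F [ 0.3992 -0.3152 -0.4483] q [-0.3853  0.12    1.1442  0.0001  1.8771 -0.4609]
shift mm [ -2.5   0.6 376.5] turn deg [  0.  -18.9   0. ] norm 377.0
```

View pics/s9.png

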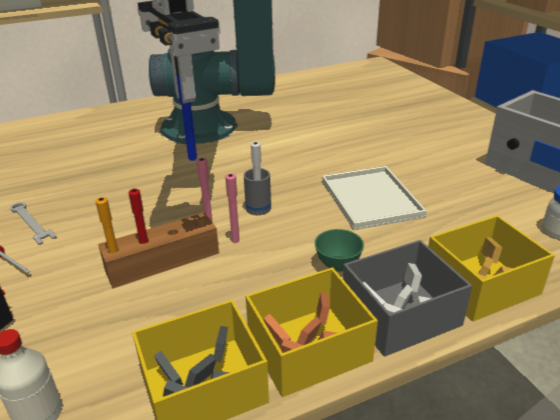

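Blue is lifted clear, with its foot at about 0.19 m. It stays on line (185–192, 60–158), and the bare tube still stands in the beaker. Next, carry it to the tray.

```bash
python3 -m creep '[[0,0,35,0,-2,0,255],[0,0,75,0,-4,0,255],[-1,0,115,0,-6,0,255],[-1,0,155,0,-8,0,255],[-1,0,190,0,-10,0,255]]'; python3 -c "
from h import *
need([.51,.217,.302],[-1.5708,0,.405])"
```

```text
time: 18.75
tool_pos: [0.5248, 0.0325, 0.3012]
ee_rot: [-1.57, 0.002, 0.252]
wrist_force: [-0.3, 0.7, -1.0]
width: 0.0195
18.75 pos [0.5248 0.0325 0.3012] rot [-1.57    0.0021  0.2516] w 0.0195 F [-0.335   0.6548 -0.9712] q [-0.0462  0.0362  1.2366  0.0002  1.8711 -0.2977]
shift mm [ 31.6  -0.7 182.4] turn deg [-0.1 -8.8 -0.1] norm 185.0
```

```bash
python3 -m creep '[[6,0,37,0,-2,0,255],[12,0,75,0,-4,0,255],[18,0,112,0,-6,0,255],[25,0,150,0,-8,0,255],[32,0,182,0,-9,0,255]]'; python3 -m creep '[[0,0,0,0,0,-5,255],[0,2,0,0,0,-12,255],[0,5,0,0,0,-19,255],[0,8,0,0,0,-26,255],[0,10,0,0,0,-32,255]]'; python3 -m creep '[[0,0,0,0,0,-5,255],[0,0,0,0,0,-10,255],[0,0,0,0,0,-13,255],[0,0,0,0,0,-13,255],[0,0,0,0,0,-13,255]]'
python3 - <<'E'
from h import *
o,Rm=report(); y=Rm[:,1]; print('axis',y,'mid',o['tool_pos']+.034*y,'foot',o['tool_pos']+.109*y)
s=robot.snapshot('scene'); cv2.imwrite('pics/s10.png',s['color'])
for t in('blue_foot','blue_mid'): print([(round(d['p'],2),np.round(d['point'],3)) for d in robot.landmark_of(t,'scene')][:3])
s=robot.snapshot('wrist'); cv2.imwrite('pics/w10.png',s['color'])
E
```

```text
time: 19.38
tool_pos: [0.5108, 0.2166, 0.3011]
ee_rot: [-1.57, 0.002, 0.408]
wrist_force: [0.2, -0.3, -0.4]
width: 0.0196
time: 20.0
tool_pos: [0.5106, 0.215, 0.2909]
ee_rot: [-1.57, -0.56, 0.407]
wrist_force: [-0.4, 0.3, -0.3]
width: 0.0197
time: 20.62
tool_pos: [0.5116, 0.2153, 0.2921]
ee_rot: [-1.571, -0.784, 0.407]
wrist_force: [0.3, -0.2, -0.9]
width: 0.0192
20.62 pos [0.5116 0.2153 0.2921] rot [-1.5706 -0.7842  0.4069] w 0.0192 F [ 0.2643 -0.1555 -0.938 ] q [ 0.2059 -0.4807  1.8731  0.1707  0.982  -0.2387]
axis [ 0.6485  0.2797 -0.7079] mid [0.5336 0.2248 0.268 ] foot [0.5823 0.2457 0.2149]
[(0.93, array([ 0.463, -0.125,  0.001])), (0.85, array([0.584, 0.248, 0.218])), (0.66, array([ 0.547, -0.094, -0.001]))]
[(0.7, array([0.539, 0.227, 0.27 ])), (0.7, array([ 0.471, -0.126,  0.078])), (0.64, array([ 0.543, -0.095,  0.078]))]
```

View pics/s10.png

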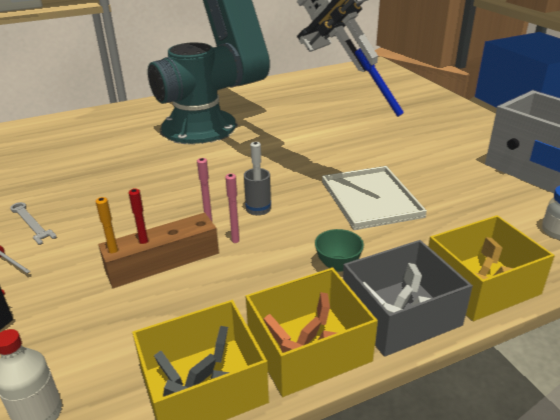

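View pics/w10.png

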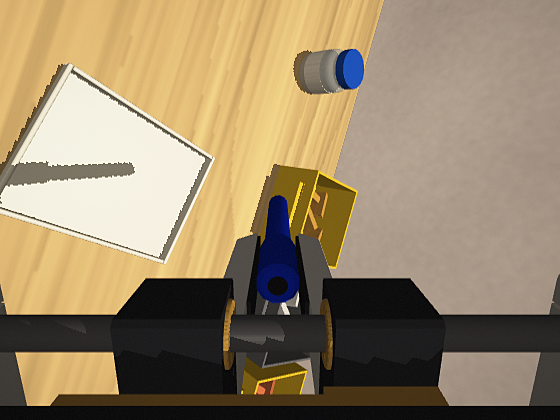

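```bash
python3 -m creep '[[0,0,0,0,0,0,255],[0,0,0,0,0,0,255],[0,0,0,0,0,0,255],[0,0,0,0,0,0,255],[0,0,0,0,0,0,255]]'
python3 - <<'E'
from h import *
s=robot.snapshot('top'); cv2.imwrite('pics/t11.png',s['color'])
for t in('bare','beaker','offcuts','red','gold','tray'): print(t,[(round(d['p'],2),np.round(d['point'],3)) for d in robot.landmark_of(t,'top')][:2])
o,_=report(); print(o['qvel'])
E
```

```text
time: 21.45
tool_pos: [0.5116, 0.2153, 0.2924]
ee_rot: [-1.571, -0.786, 0.407]
wrist_force: [-0.7, 0.3, -1.0]
width: 0.0195
bare [(0.45, array([ 0.464, -0.009,  0.005]))]
beaker [(0.97, array([ 0.457, -0.007, -0.004])), (0.74, array([ 0.464, -0.006,  0.004]))]
offcuts [(0.76, array([ 0.703,  0.052, -0.   ])), (0.34, array([ 0.46 , -0.007,  0.004]))]
red [(0.79, array([ 0.552, -0.271,  0.017]))]
gold [(0.66, array([ 0.553, -0.324,  0.016]))]
tray [(0.59, array([ 0.532,  0.228, -0.002])), (0.45, array([ 0.552, -0.27 ,  0.015]))]
21.8 pos [0.5116 0.2153 0.2925] rot [-1.5708 -0.7855  0.4072] w 0.0196 F [ 0.8728  0.2871 -0.232 ] q [ 0.2058 -0.4813  1.8734  0.171   0.981  -0.2391]
[-0.0014  0.0001 -0.0014 -0.0012 -0.0022 -0.0007]
```

View pics/t11.png

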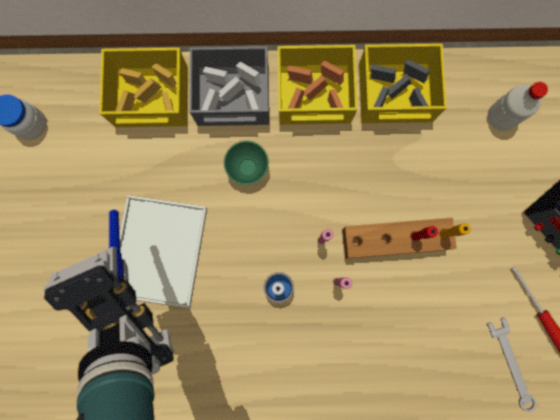

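The top view shows the silver tube in the beaker at (279,289), the bowl unmoved at (247,163), and red and gold still in the block. The blue tube looks shifted left at (115,240), which is parallax from its height. In 3D its middle is over the tray centre.

```bash
python3 -c "
from bench import robot
print(robot.close_job())"
```

```text
the job is handed in; nothing more can be done
None
```

The job is done and handed in at about 22 s of the 64 s allowed; no verdict was reported.

- **Bare tube:** I lifted it from the block and lowered it into the beaker until I felt contact (3.6 N). I then released it, and it stands upright inside. The beaker has not moved, to within the accuracy of the measurements.
- **Blue tube:** I drew it up by its thick end and am holding it still over the tray, thick end up, tipped 45°. From the arm pose its middle is at (0.534, 0.225), against a tray centre of about (0.532, 0.229), and its foot is about 0.215 m above the bench. The networks' scene-camera readings agree to about 5 mm and give a tilt of about 46°.
- **Everything else:** The red and gold tubes are still in the block, and the green bowl and both pink tubes stand where they were.

No check failed. The top picture shows the blue tube towards the tray's edge; I put this down to parallax from its height. The networks also reported pink tubes as "blue" several times, and I set those aside by colour.

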